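# Kit the washing machine service tray

## Task

Get the service tray ready for the washing machine job: stand the tall drain filter in the square bin, the round-based levelling foot in the round bin, and the elbow hose connector in the long bin with its side arm pointing along the bin's length. All three must stand upright on the bin floors. Leave the look-alikes, the short filter, the square-based foot and the straight connector, standing where they are on the worktop.

Things in the scene. Friction and masses are not known exactly. Their poses are not given: they have to be found in the camera images.
- tray: Black flat service tray fixed on the worktop, 320 x 140 mm, floor 4 mm thick, rim 14 mm high. Origin at the centre of its underside; x along its length, z up. The three bins stand fixed in a row along its length, 100 mm apart centre to centre, in an order that changes; their axes are parallel to the tray's.
- square_bin: White open square bin fixed in the tray, 90 x 90 mm outside, 25 mm high, walls and floor 3 mm. Origin at the centre of its underside (4 mm above the worktop), z up; the inner floor is 3 mm above the origin. Home of the tall filter.
- round_bin: White open round bin fixed in the tray, 80 mm outside diameter, 25 mm high, wall and floor 3 mm. Origin at the centre of its underside (4 mm above the worktop), z up; inner floor 3 mm above the origin. Home of the round-based foot.
- long_bin: White open long bin fixed in the tray, 64 mm (its x) by 116 mm (its y, its length) outside, 25 mm high, walls and floor 3 mm. Origin at the centre of its underside (4 mm above the worktop), z up; inner floor 3 mm above the origin. Home of the elbow connector.
- tall_filter: Tall drain-pump filter standing on its cap: white cap 62 mm across and 14 mm thick (ribs to 66 mm), above it an upright round strainer cage 40 mm in diameter, dark between white ribs, its top a white ring with a dark opening, up to 78 mm in all. Loose, 60 to 110 g. Origin at the centre of its underside, z up along the strainer. Grip the strainer.
- round_foot: Levelling foot with a ROUND black rubber base 50 mm across and 12 mm thick, a steel nut 22 mm across above it to 20 mm, and an upright threaded steel stud 12 mm in diameter up to 75 mm in all. Loose, 80 to 150 g. Origin at the centre of its underside, z up along the stud. Grip the stud.
- elbow: Blue elbow hose connector standing on its nut: nut 38 mm across (ribs to 41), 20 mm high; upright round tube 24 mm in diameter up to 56 mm; level side arm 18 mm in diameter, axis 45 mm up, along the body's +x, ending 48 mm from the tube's axis. Loose, 50 to 95 g. Origin at the centre of its underside, z up. Grip the upright tube, fingers closing along the body's y.
- short_filter: Look-alike, does not belong: a like white filter but only 48 mm high (cap 62 mm across, 14 mm thick, strainer 30 mm in diameter with a closed white top). Loose; stays on the worktop. Origin at the centre of its underside, z up.
- square_foot: Look-alike, does not belong: levelling foot with a SQUARE black rubber base 46 x 46 mm, 12 mm thick, the same steel stud up to 75 mm. Loose; stays on the worktop. Origin at the centre of its underside, z up.
- straight: Look-alike, does not belong: straight blue hose connector without side arm: nut 38 mm across and 20 mm high, upright tube 24 mm in diameter to 56 mm, nozzle 18 mm in diameter to 80 mm. Loose; stays on the worktop. Origin at the centre of its underside, z up.
Not all that is in view belongs to the job. Leave any red or yellow look-alike of the round_bin alone.

How it is judged:
At the end, for the whole second after the job is handed in: Each part rests released on its bin's floor, upright to 0.12 rad; filter within 18 mm and foot 15 mm of bin centre; elbow within 14 mm across and 42 mm along the long bin, arm within 0.4 rad of its length. Each look-alike within 20 mm of its start (z of tall_filter in the frame of square_bin below 0.008 m and angle between each of tall_filter, round_foot, elbow's own z axis and vertical below 0.12 rad and linear speed of each of tall_filter, round_foot, elbow below 0.02 m/s and angular speed of each of tall_filter, round_foot, elbow below 0.2 rad/s and horizontal distance between tall_filter and square_bin below 0.018 m and z of round_foot in the frame of round_bin below 0.008 m and horizontal distance between round_foot and round_bin below 0.015 m and z of elbow in the frame of long_bin below 0.008 m and x of elbow in the frame of long_bin between -0.014 and 0.014 m and y of elbow in the frame of long_bin between -0.042 and 0.042 m and angle between the x axis of elbow and the y axis of long_bin, either way round below 0.4 rad and distance of each of short_filter, square_foot, straight from where it was at the start of the episode below 0.02 m); the robot touches nothing.
It fails at once if the short filter is pushed more than 20 mm or tipped over (distance of short_filter from where it was at the start of the episode above 0.02 m or angle between short_filter's own z axis and vertical above 0.35 rad).
It fails at once if the square-based foot is pushed more than 20 mm or tipped over (distance of square_foot from where it was at the start of the episode above 0.02 m or angle between square_foot's own z axis and vertical above 0.35 rad).
It fails at once if the straight connector is pushed more than 20 mm or tipped over (distance of straight from where it was at the start of the episode above 0.02 m or angle between straight's own z axis and vertical above 0.35 rad).
It also fails if it takes over 96 s, if anything falls off the work surface, if the arm or the gripper's body presses on something with over 40 N, if the wrist force passes 120 N, or if a joint passes its speed limit or range.

## Robot

A 6-joint arm with a two-finger parallel gripper is mounted at the origin on the work surface. World frame = base frame: x ahead of the robot, y to its left, z up, the work surface at z = 0. Lengths are in m, angles in rad, forces in N, time in s.
With the tool pointing down it reaches from about 0.375 to 0.975 m from the base axis. Payload 3.8 kg.
Tool frame: the origin (TCP) lies midway between the tips of the shut fingers; the grasp point (between the pads) lies 19 mm behind it; z points along the fingers, y is the direction in which the jaws open and shut (so a half turn about z gives the same grasp; the last joint's range is limited). The gripper opens to 85 mm and grips with 20 to 120 N. Pads are 22 mm wide; open, the fingers measure 114 mm over their backs; the gripper's body (76 mm by 85 mm) begins 54 mm behind the grasp point. The pads swing forward as they close: fully open they stand 13 mm farther back than shut.
Start: joints at [1.257, 0.264, 1.604, -0, 1.274, -0.037], TCP at [0.184, 0.649, 0.231] pointing down, gripper open.
Joint ranges: [-2.63, 2.63], [-0.94, 2.18], [0.31, 2.57], [-1.31, 4.45], [0, 2.66], [-2.55, 2.55]. Speed limits (rad/s): [2.57, 2.57, 3.14, 3.14, 3.14, 3.14].

## Interface

Orientations are given as a rotation vector (axis times angle).
In Python, from workcell import bot gives the robot as it stands.
- The arm moves only by the tool drive_tool, never from a script. Its argument "deltas" is a list of rows, each an object with "hand": the opening, from 0 (shut) to 1 (fully open); "offset": the shift along the world's x, y, z in cm, a list of three; "angular": the turn, a rotation vector about the world's x, y, z in degrees, a list of three. A call has 1 to 8 rows; each row is the pose to reach, as a shift and turn from the pose commanded when the call began; what a row does not reach only later rows make up. A row lasts 1/8 s, in which the tool goes at most 62.5 mm and 10.7 degrees, less where a joint would pass 70% of its speed; a pose out of reach is approached as far as the arm can. A call with a gripper value outside its range is refused whole. The fingers move at their own pace and stop on an object; "force" is the grip in N (left out, the last holds). Time passes only in rows, so rows that repeat a pose let the fingers close. It gives the time, the measured TCP pose, the force and the opening at its end, in the units of the state.
- bot.read_state(): the state, without advancing time (a new reading comes with each control period).
- bot.read_camera(name): name is "scene" or "side" or "wrist"; returns a dict with "frame" (420x560x3 uint8, blue, green, red), "mtx" (3x3 intrinsics, pixels), "R" (3x3) and "t" (3): a world point X has camera coordinates R X + t. Camera axes: x right, y down, z forward; pixel columns grow to the right and rows downward; lengths in m; the calibration is good to about 2 mm. A picture is of the moment at which its call begins. There is no depth.
- bot.finish_job(): hands the job in, once; it reports no verdict.
The state is a dict: "time": time; "q": joint angles; "joint_vel": joint speeds; "joint_torque": joint torques, N m; "tool_pos": TCP position; "tcp_rot": TCP orientation; "wrist_force": force on the tool from outside, world axes, zero at the start; "torque": the same for the moment, N m; "width": opening from 0.0 (shut) to 1.0 (fully open).
Only numpy, scipy, OpenCV 4.12 (cv2) and the standard library are available. Lean on these libraries where they do the work, as an engineer would, in place of code of your own. Each camera call takes 0.05 s, during which the arm holds its last target. There are 200 camera calls.

## Working session

There is one attempt and no reset: what is moved stays moved. The work goes in short steps, Python scripts to look and compute and a tool call to move; the robot and the scene stay as the last step left them, time stands still between calls to the robot, and variables do not carry over. Pictures are saved under pics/ and viewed, about 12 in all and at most 16, crops included, and the job is handed in when it is done.

Besides the shell and the picture viewer there is one more tool, called after "Request:" as name(argument=value, ...), one argument or row to a line, values as JSON. drive_tool: Moves the arm, as the interface text tells. Its arguments: {"type":"object","properties":{"deltas":{"type":"array"},"force":{"type":"number"}},"required":["deltas"]}

```bash
mkdir -p pics; ls
cat > h.py <<'E'
import numpy as np, cv2, json
from workcell import bot
from scipy.spatial.transform import Rotation as Ro
def snap(n,f):
    c=bot.read_camera(n); cv2.imwrite(f'pics/{f}.png',c['frame'])
    np.savez(f'pics/{f}.npz',mtx=c['mtx'],R=c['R'],t=c['t']); return c
def load(f): return np.load(f'pics/{f}.npz')
def px2w(f,u,v,z):
    c=load(f); d=c['R'].T@np.linalg.inv(c['mtx'])@np.array([u,v,1.]); o=-c['R'].T@c['t']
    return (o+d*(z-o[2])/d[2])
def w2px(f,X):
    c=load(f); p=c['mtx']@(c['R']@np.array(X,float)+c['t']); return p[:2]/p[2]
E
python3 - <<'E'
from h import *
for n in('scene','side','wrist'):
    c=snap(n,n+'0'); print(n,(-c['R'].T@c['t']).round(3),(c['R'][2]).round(2))
a=cv2.imread('pics/scene0.png');b=cv2.imread('pics/side0.png')
cv2.imwrite('pics/s0.png',cv2.resize(a,(800,600)));cv2.imwrite('pics/d0.png',cv2.resize(b,(800,600)))
print(bot.read_state())
E
```

```text
pics
scene [ 1.108 -0.272  0.78 ] [-0.57  0.34 -0.75]
side [ 0.073 -0.622  0.972] [ 0.39  0.55 -0.74]
wrist [0.117 0.669 0.373] [ 0.26 -0.08 -0.96]
{'time': 0.15, 'q': array([ 1.25712020e+00,  2.64583662e-01,  1.60510307e+00, -8.05723868e-06,
        1.27370720e+00, -3.69037294e-02]), 'joint_vel': array([ 0.00052208, -0.00188282, -0.00515604, -0.00181025, -0.00045807,
       -0.00129381]), 'joint_torque': array([ 3.58682319e-04, -5.15915966e+01, -3.67960632e+01,  2.59639103e-05,
        8.21946800e-03, -4.19417972e-06]), 'tool_pos': array([0.18426986, 0.64874744, 0.23022254]), 'tcp_rot': array([-4.33320614e-01, -3.11125439e+00,  2.78791368e-03]), 'wrist_force': array([-0.29150545,  0.5122444 , -0.12331484]), 'torque': array([0.048589  , 0.05177324, 0.03185416]), 'width': 1.0001116224967717}
```

View pics/s0.png

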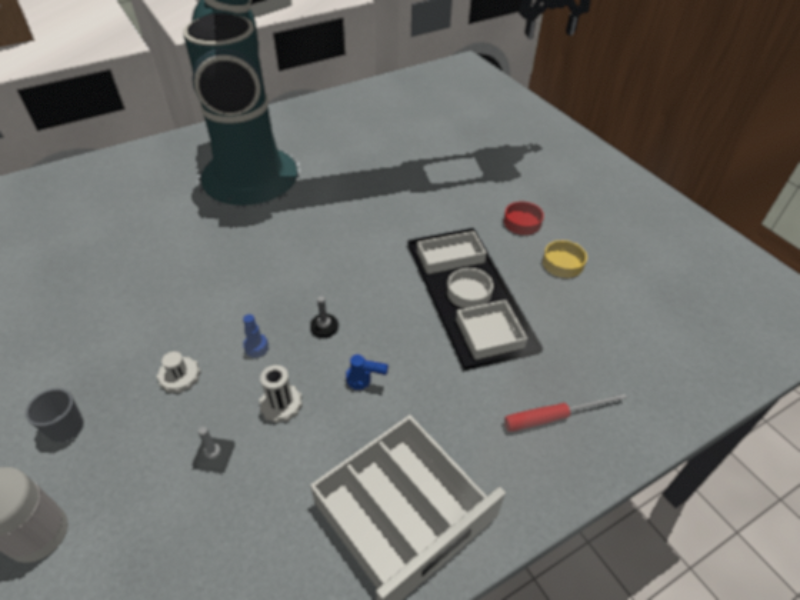

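View pics/d0.png

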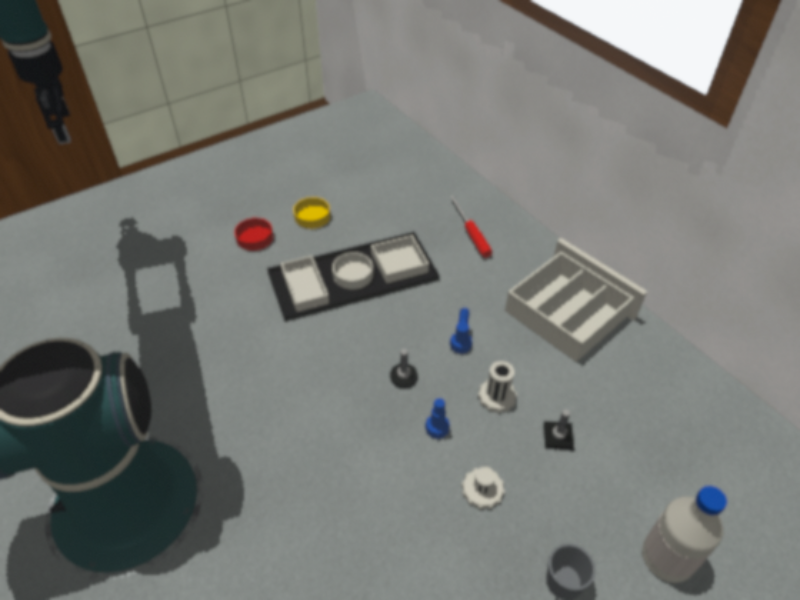

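The scene view shows the tray at about (475,295) of 800x600. The tall filter is at (278,395), the round foot at (323,320), the elbow at (362,372), and the look-alikes to the left. I'll take enlarged crops for pixel readings.

Run:
```python
import cv2
a=cv2.imread('pics/scene0.png')[150:345,105:385];b=cv2.imread('pics/side0.png')[155:360,180:420]
# x2.857 
def g(im,u0,v0,s,f):
    r=cv2.resize(im,None,fx=s,fy=s,interpolation=cv2.INTER_CUBIC)
    for u in range((u0//20+1)*20,u0+im.shape[1],20):
        x=int((u-u0)*s); cv2.line(r,(x,0),(x,6),(0,255,255),1); cv2.putText(r,str(u),(x-10,16),0,.35,(0,255,255),1)
    for v in range((v0//20+1)*20,v0+im.shape[0],20):
        y=int((v-v0)*s); cv2.line(r,(0,y),(6,y),(0,255,255),1); cv2.putText(r,str(v),(8,y+4),0,.35,(0,255,255),1)
    cv2.imwrite(f,r)
g(a,105,150,800/280,'pics/s1.png'); g(b,180,155,2.9,'pics/d1.png')
```

```text
(no output)
```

View pics/s1.png

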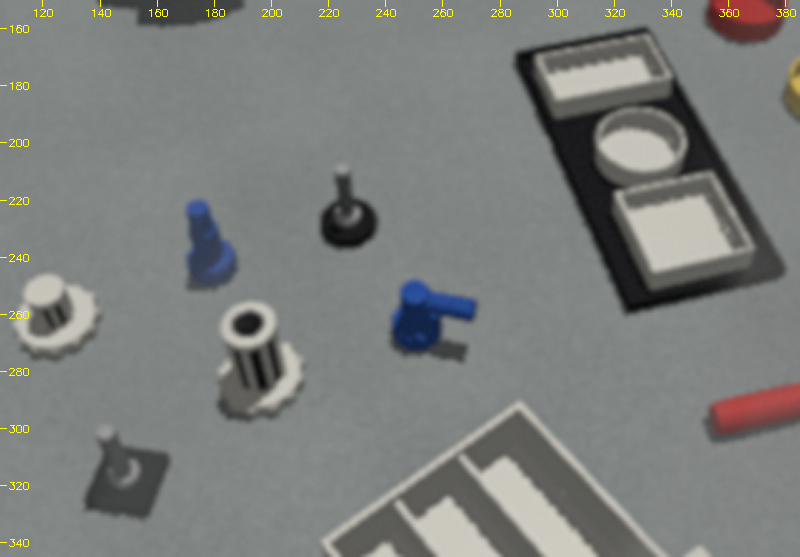

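View pics/d1.png

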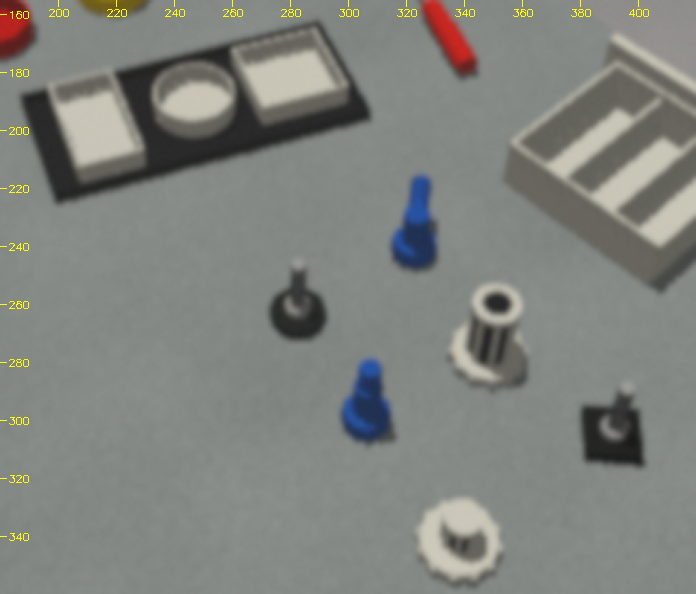

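```bash
cat > m.py <<'E'
from h import *
S=lambda x,y:(105+x/2.857,150+y/2.857); D=lambda x,y:(180+x/2.9,155+y/2.9)
def s(p,z): return px2w('scene0',*S(*p),z)[:2].round(4)
def d(p,z): return px2w('side0',*D(*p),z)[:2].round(4)
print('tray s',[s(p,.014).tolist() for p in[(516,58),(648,30),(784,270),(626,312)]])
print('tray d',[d(p,.014).tolist() for p in[(22,97),(318,24),(370,117),(57,202)]])
for n,a,b,z in[('filt top',(249,324),(497,304),.078),('filt cap',(262,373),(488,350),.014),
 ('rfoot top',(342,170),(298,263),.075),('rfoot base',(348,218),(298,308),.012),
 ('elbow top',(415,291),(414,213),.056),('elbow arm end',(474,308),(420,183),.045),
 ('sfoot top',(106,433),(627,386),.075),('short top',(46,290),(463,517),.048),('straight top',(198,208),(370,368),.08),
 ('round rim',(641,144),(194,87),.029),('red',(0,0),(0,0),0)][:-1]:
  print(n,s(a,z),d(b,z))
print('sq rim s',[s(p,.029).tolist() for p in[(614,188),(714,172),(752,248),(648,274)]])
print('sq rim d',[d(p,.029).tolist() for p in[(232,50),(318,27),(347,88),(265,110)]])
print('long rim s',[s(p,.029).tolist() for p in[(536,55),(650,32),(671,77),(557,103)]])
print('long rim d',[d(p,.029).tolist() for p in[(48,85),(113,72),(144,150),(80,168)]])
E
python3 m.py
```

```text
tray s [[0.3848, 0.1818], [0.4146, 0.3188], [0.7206, 0.2408], [0.6903, 0.1022]]
tray d [[0.4069, 0.3189], [0.712, 0.2417], [0.6752, 0.1022], [0.3703, 0.1775]]
filt top [ 0.5967 -0.1744] [ 0.5928 -0.174 ]
filt cap [ 0.5978 -0.1743] [ 0.5922 -0.1745]
rfoot top [ 0.4891 -0.0492] [ 0.4851 -0.0462]
rfoot base [ 0.4874 -0.0488] [ 0.4856 -0.0465]
elbow top [ 0.6155 -0.0486] [ 0.6099 -0.0458]
elbow arm end [ 0.6453 -0.0131] [ 0.643  -0.0138]
sfoot top [ 0.6301 -0.2926] [ 0.6264 -0.2899]
short top [ 0.4663 -0.2947] [ 0.4616 -0.2946]
straight top [ 0.474 -0.167] [ 0.4697 -0.1663]
round rim [0.5529 0.2114] [0.5475 0.2215]
sq rim s [[0.5847, 0.1606], [0.6128, 0.2475], [0.6969, 0.2225], [0.6762, 0.1319]]
sq rim d [[0.6075, 0.2452], [0.6993, 0.2245], [0.6711, 0.1356], [0.5875, 0.1558]]
long rim s [[0.4048, 0.1919], [0.4316, 0.3072], [0.4947, 0.2868], [0.471, 0.174]]
long rim d [[0.4304, 0.3048], [0.4924, 0.2849], [0.4638, 0.1761], [0.4031, 0.1899]]
```

The two views agree to within about 4 mm. Estimates in metres:

| Item | x | y | Angle |
|---|---|---|---|
| Tall filter | .595 | -.174 | – |
| Round foot | .487 | -.048 | – |
| Elbow | .613 | -.047 | arm at 47° |
| Square bin | .642 | .190 | – |
| Round bin | .5465 | .214 | – |
| Long bin | .4495 | .239 | length at 75.8° |

I'll start with the filter.

Request:
drive_tool(
  deltas=[
    {"hand":1,"offset":[2.6,-5.2,0],"angular":[0,0,-10]},
    {"hand":1,"offset":[5.2,-10.4,0],"angular":[0,0,-20]},
    {"hand":1,"offset":[7.8,-15.6,0],"angular":[0,0,-30]},
    {"hand":1,"offset":[10.4,-20.8,0],"angular":[0,0,-40]},
    {"hand":1,"offset":[13,-26,0],"angular":[0,0,-50]},
    {"hand":1,"offset":[15.6,-31.2,0],"angular":[0,0,-60]},
    {"hand":1,"offset":[18.2,-36.4,0],"angular":[0,0,-70]},
    {"hand":1,"offset":[20.6,-41.2,0],"angular":[0,0,-80]},
  ],
  force=40,
)

```text
time: 1.15
tool_pos: [0.3909, 0.2354, 0.2312]
tcp_rot: [2.338, 2.098, 0.001]
wrist_force: [0.7, 0.7, -0.3]
width: 0.998
```

Request:
drive_tool(
  deltas=[
    {"hand":1,"offset":[2.6,-5.2,0],"angular":[0,0,-8]},
    {"hand":1,"offset":[5.2,-10.4,0],"angular":[0,0,-8]},
    {"hand":1,"offset":[7.8,-15.6,0],"angular":[0,0,-8]},
    {"hand":1,"offset":[10.4,-20.8,0],"angular":[0,0,-8]},
    {"hand":1,"offset":[13,-26,0],"angular":[0,0,-8]},
    {"hand":1,"offset":[15.6,-31.2,-1],"angular":[0,0,-8]},
    {"hand":1,"offset":[18.2,-36.4,-2],"angular":[0,0,-8]},
    {"hand":1,"offset":[20.4,-41.0,-3],"angular":[0,0,-8]},
  ],
)

```text
time: 2.15
tool_pos: [0.595, -0.1748, 0.2006]
tcp_rot: [-2.474, -1.936, 0.0]
wrist_force: [0.3, 1.4, 1.0]
width: 1.005
```

Run:
```python
from h import *
c=snap('wrist','w1'); cv2.imwrite('pics/w1b.png',cv2.resize(c['frame'],(800,600)))
s=bot.read_state(); print(s['tool_pos'],s['tcp_rot'])
for n,p in dict(filt=(.595,-.1743,.078),rf=(.4868,-.0478,.075),elb=(.6127,-.0472,.056),arm=(.6445,-.0135,.045),st=(.472,-.1667,.08)).items(): print(n,w2px('w1',p)*800/560)
```

```text
[ 0.59645468 -0.18009583  0.1987923 ] [ 2.47323566  1.93191439 -0.00366151]
filt [392.75211488 278.82271234]
rf [140.34204052 102.84794841]
elb [368.89693705  47.2527452 ]
arm [409.84182519 -28.45920157]
st [189.35816489 315.54332752]
```

View pics/w1b.png

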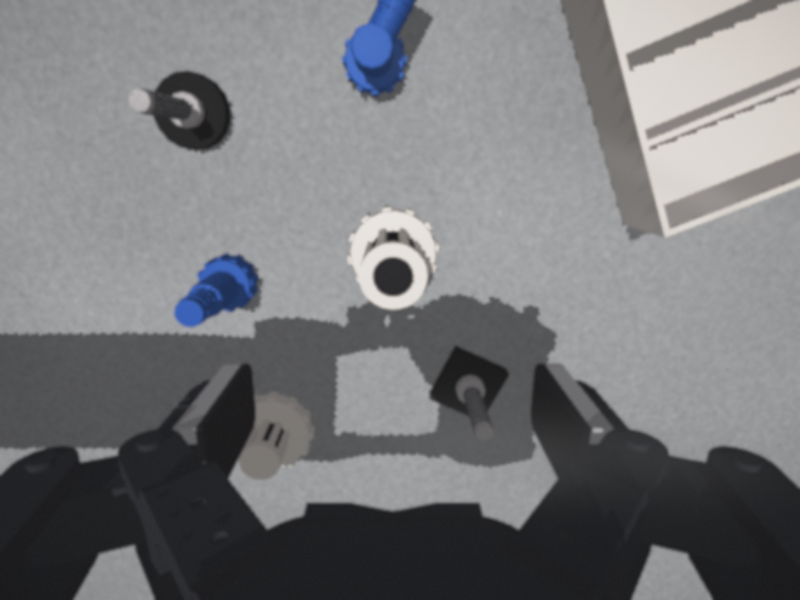

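The projected estimates match the wrist view to 1–2 mm: filter top at (393,276), foot top at (140,101), elbow top at (372,47). I'll descend and grip.

Request:
drive_tool(
  deltas=[
    {"hand":1,"offset":[0,0,-3],"angular":[0,0,0]},
    {"hand":1,"offset":[0,0,-6],"angular":[0,0,0]},
    {"hand":1,"offset":[0,0,-9],"angular":[0,0,0]},
    {"hand":1,"offset":[0,0,-12],"angular":[0,0,0]},
    {"hand":1,"offset":[0,0,-14.5],"angular":[0,0,0]},
    {"hand":1,"offset":[0,0,-16],"angular":[0,0,0]},
    {"hand":1,"offset":[0,0,-17],"angular":[0,0,0]},
    {"hand":1,"offset":[0,0,-17],"angular":[0,0,0]},
  ],
)

```text
time: 3.2
tool_pos: [0.5942, -0.1725, 0.0309]
tcp_rot: [-2.473, -1.937, 0.001]
wrist_force: [-0.0, 0.4, 0.4]
width: 1.003
```

Request:
drive_tool(
  deltas=[
    {"hand":0.6,"offset":[0,0,0],"angular":[0,0,0]},
    {"hand":0.4,"offset":[0,0,0],"angular":[0,0,0]},
    {"hand":0.3,"offset":[0,0,0],"angular":[0,0,0]},
    {"hand":0.2,"offset":[0,0,0],"angular":[0,0,0]},
    {"hand":0.2,"offset":[0,0,0],"angular":[0,0,0]},
    {"hand":0.2,"offset":[0,0,0],"angular":[0,0,0]},
    {"hand":0.2,"offset":[0,0,0],"angular":[0,0,0]},
    {"hand":0.2,"offset":[0,0,0],"angular":[0,0,0]},
  ],
  force=35,
)

```text
time: 4.2
tool_pos: [0.5953, -0.173, 0.0323]
tcp_rot: [2.472, 1.936, 0.001]
wrist_force: [0.7, -0.0, 5.7]
width: 0.461
```

Request:
drive_tool(
  deltas=[
    {"hand":0.2,"offset":[0,0,3],"angular":[0,0,0]},
    {"hand":0.2,"offset":[0,0,7],"angular":[0,0,0]},
    {"hand":0.2,"offset":[0,1,11],"angular":[0,0,0]},
    {"hand":0.2,"offset":[0.6,5,13],"angular":[0,0,0]},
    {"hand":0.2,"offset":[1.2,9.5,13],"angular":[0,0,0]},
    {"hand":0.2,"offset":[1.8,14,13],"angular":[0,0,0]},
    {"hand":0.2,"offset":[2.4,18.5,13],"angular":[0,0,0]},
    {"hand":0.2,"offset":[3,23,13],"angular":[0,0,0]},
  ],
)

```text
time: 5.2
tool_pos: [0.6238, 0.0587, 0.1604]
tcp_rot: [-2.473, -1.937, 0.002]
wrist_force: [0.3, -0.2, -1.1]
width: 0.46
```

Request:
drive_tool(
  deltas=[
    {"hand":0.2,"offset":[0.6,4.5,0],"angular":[0,0,0]},
    {"hand":0.2,"offset":[1.2,9,0],"angular":[0,0,0]},
    {"hand":0.2,"offset":[1.7,12,0],"angular":[0,0,0]},
    {"hand":0.2,"offset":[1.7,13.3,0],"angular":[0,0,0]},
    {"hand":0.2,"offset":[1.7,13.3,0],"angular":[0,0,0]},
    {"hand":0.2,"offset":[1.7,13.3,-3],"angular":[0,0,0]},
    {"hand":0.2,"offset":[1.7,13.3,-6],"angular":[0,0,0]},
    {"hand":0.2,"offset":[1.7,13.3,-8],"angular":[0,0,0]},
  ],
)

```text
time: 6.2
tool_pos: [0.6404, 0.1884, 0.0794]
tcp_rot: [-2.474, -1.935, 0.004]
wrist_force: [0.6, -0.4, -1.6]
width: 0.461
```

Run:
```python
from h import *
s=bot.read_state(); print(s['tool_pos'],s['tcp_rot'],s['width'],s['wrist_force'])
c=snap('scene','s2'); d=snap('side','d2')
a=cv2.resize(c['frame'][110:310,240:440],(400,400),interpolation=cv2.INTER_CUBIC);b=cv2.resize(d['frame'][80:280,160:360],(400,400),interpolation=cv2.INTER_CUBIC)
cv2.imwrite('pics/c2.png',np.hstack([a,b]))
```

```text
[0.64039437 0.18837264 0.07942711] [-2.47417409 -1.93502396  0.00397626] 0.4607320217706044 [ 0.60873698 -0.40488247 -1.56397598]
```

View pics/c2.png

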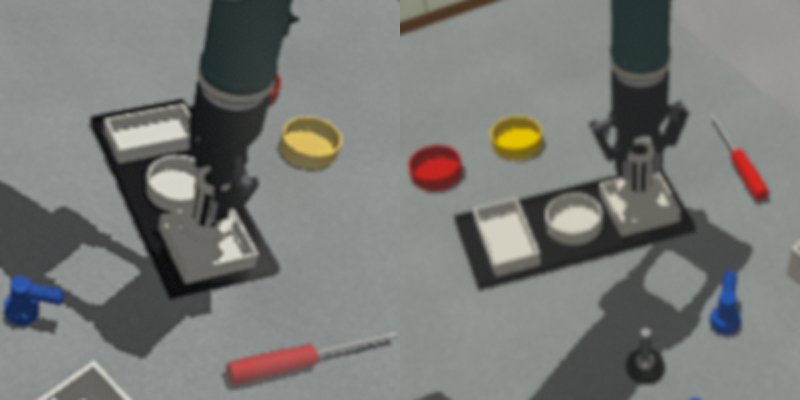

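The filter hangs upright over the square bin. I'll lower it and release.

Request:
drive_tool(
  deltas=[
    {"hand":0.2,"offset":[0.1,0.1,-1.5],"angular":[0,0,0]},
    {"hand":0.2,"offset":[0.1,0.1,-3],"angular":[0,0,0]},
    {"hand":0.2,"offset":[0.1,0.1,-3.7],"angular":[0,0,0]},
    {"hand":0.2,"offset":[0.1,0.1,-4.0],"angular":[0,0,0]},
    {"hand":0.2,"offset":[0.1,0.1,-4.0],"angular":[0,0,0]},
  ],
)

```text
time: 6.92
tool_pos: [0.6425, 0.1914, 0.0412]
tcp_rot: [-2.473, -1.937, 0.0]
wrist_force: [0.8, -0.0, -0.8]
width: 0.456
```

Request:
drive_tool(
  deltas=[
    {"hand":0.5,"offset":[0,0,0],"angular":[0,0,0]},
    {"hand":0.6,"offset":[0,0,0],"angular":[0,0,0]},
    {"hand":0.8,"offset":[0,0,0],"angular":[0,0,0]},
    {"hand":0.9,"offset":[0,0,0],"angular":[0,0,0]},
    {"hand":0.9,"offset":[0,0,2],"angular":[0,0,0]},
    {"hand":0.9,"offset":[0,0,6],"angular":[0,0,0]},
    {"hand":1,"offset":[0,0,11],"angular":[0,0,0]},
    {"hand":1,"offset":[0,0,14],"angular":[0,0,0]},
  ],
)

```text
time: 7.92
tool_pos: [0.6442, 0.1918, 0.1865]
tcp_rot: [2.471, 1.936, 0.008]
wrist_force: [-0.1, 0.1, 0.8]
width: 1.0
```

Request:
drive_tool(
  deltas=[
    {"hand":1,"offset":[-2.8,-4.3,0],"angular":[0,0,0]},
    {"hand":1,"offset":[-5.6,-8.6,0],"angular":[0,0,0]},
    {"hand":1,"offset":[-8.4,-12.9,0],"angular":[0,0,0]},
    {"hand":1,"offset":[-11.2,-17.2,0],"angular":[0,0,0]},
    {"hand":1,"offset":[-14,-21.5,0],"angular":[0,0,0]},
    {"hand":1,"offset":[-15.6,-23.9,0],"angular":[0,0,0]},
    {"hand":1,"offset":[-15.6,-23.9,0],"angular":[0,0,0]},
  ],
)

```text
time: 8.8
tool_pos: [0.486, -0.0491, 0.1828]
tcp_rot: [2.475, 1.933, 0.002]
wrist_force: [0.7, -0.3, 0.3]
width: 1.0
```

Run:
```python
from h import *
c=snap('wrist','w3'); f=snap('side','d3')['frame']
g=c['frame'].copy()
for p in [(.4868,-.0478,.075)]:
    u,v=w2px('w3',p); cv2.circle(g,(int(u),int(v)),4,(0,255,0),1)
u,v=w2px('d3',(.642,.19,.08)); u,v=int(u),int(v)
b=cv2.resize(f[v-70:v+70,u-60:u+60],(360,420),interpolation=cv2.INTER_CUBIC)
cv2.imwrite('pics/c3.png',cv2.resize(np.hstack([g,b]),None,fx=.86,fy=.86))
s=bot.read_state(); print(s['tool_pos'],s['tcp_rot'])
```

```text
[ 0.4872041  -0.04765259  0.18261252] [2.47305449 1.93515663 0.00323246]
```

View pics/c3.png

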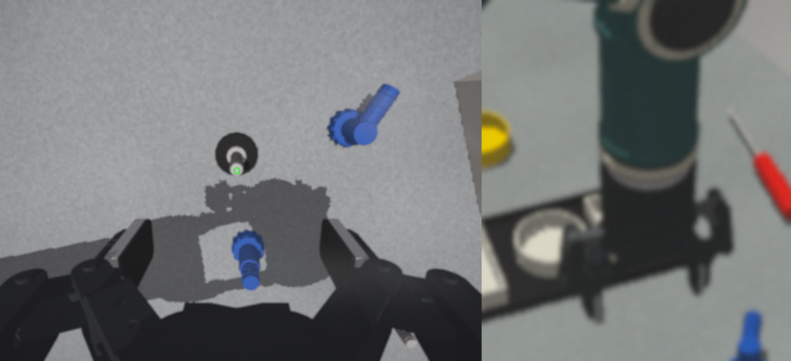

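The predicted stud top lies right on the foot's tip (237,171). I'll descend and grip.

Request:
drive_tool(
  deltas=[
    {"hand":1,"offset":[0,0,-3],"angular":[0,0,0]},
    {"hand":1,"offset":[0,0,-6],"angular":[0,0,0]},
    {"hand":1,"offset":[0,0,-9],"angular":[0,0,0]},
    {"hand":1,"offset":[0,0,-12],"angular":[0,0,0]},
    {"hand":0.8,"offset":[0,0,-14.2],"angular":[0,0,0]},
    {"hand":0.7,"offset":[0,0,-15],"angular":[0,0,0]},
    {"hand":0.6,"offset":[0,0,-15.1],"angular":[0,0,0]},
    {"hand":0.5,"offset":[0,0,-15.1],"angular":[0,0,0]},
  ],
)

```text
time: 9.9
tool_pos: [0.4876, -0.0476, 0.0313]
tcp_rot: [2.472, 1.937, 0.002]
wrist_force: [-0.1, -0.3, -0.4]
width: 0.505
```

Request:
drive_tool(
  deltas=[
    {"hand":0.4,"offset":[0,0,0],"angular":[0,0,0]},
    {"hand":0.3,"offset":[0,0,0],"angular":[0,0,0]},
    {"hand":0.2,"offset":[0,0,0],"angular":[0,0,0]},
    {"hand":0.1,"offset":[0,0,0],"angular":[0,0,0]},
    {"hand":0,"offset":[0,0,0],"angular":[0,0,0]},
    {"hand":0,"offset":[0,0,0],"angular":[0,0,0]},
    {"hand":0,"offset":[0,0,0],"angular":[0,0,0]},
    {"hand":0,"offset":[0,0,0],"angular":[0,0,0]},
  ],
  force=40,
)

```text
time: 10.9
tool_pos: [0.4866, -0.0478, 0.0306]
tcp_rot: [2.473, 1.937, -0.0]
wrist_force: [-2.1, -1.0, 4.9]
width: 0.127
```

Request:
drive_tool(
  deltas=[
    {"hand":0,"offset":[0,0,3],"angular":[0,0,0]},
    {"hand":0,"offset":[0,0,7],"angular":[0,0,0]},
    {"hand":0,"offset":[0.5,2,11],"angular":[0,0,0]},
    {"hand":0,"offset":[1.5,6.5,12],"angular":[0,0,0]},
    {"hand":0,"offset":[2.5,11,12],"angular":[0,0,0]},
    {"hand":0,"offset":[3.5,15.5,12],"angular":[0,0,0]},
    {"hand":0,"offset":[4.5,20,12],"angular":[0,0,0]},
    {"hand":0,"offset":[5.5,24,12],"angular":[0,0,0]},
  ],
)

```text
time: 11.9
tool_pos: [0.5411, 0.1939, 0.1493]
tcp_rot: [-2.472, -1.938, 0.001]
wrist_force: [-0.4, -0.3, -1.7]
width: 0.125
```

Request:
drive_tool(
  deltas=[
    {"hand":0,"offset":[0.5,2.2,0],"angular":[0,0,0]},
    {"hand":0,"offset":[0.5,2.2,0],"angular":[0,0,0]},
    {"hand":0,"offset":[0.5,2.2,-3],"angular":[0,0,0]},
    {"hand":0,"offset":[0.5,2.2,-6],"angular":[0,0,0]},
    {"hand":0,"offset":[0.5,2.2,-7.5],"angular":[0,0,0]},
    {"hand":0,"offset":[0.5,2.2,-7.5],"angular":[0,0,0]},
  ],
)

```text
time: 12.65
tool_pos: [0.5452, 0.213, 0.0739]
tcp_rot: [-2.473, -1.936, 0.005]
wrist_force: [0.0, -0.7, -0.4]
width: 0.125
```

Run:
```python
from h import *
s=bot.read_state(); print(s['tool_pos'],s['tcp_rot'],s['width'],s['wrist_force'])
c=snap('scene','s4'); d=snap('side','d4')
a=cv2.resize(c['frame'][130:290,260:420],(400,400),interpolation=cv2.INTER_CUBIC);b=cv2.resize(d['frame'][100:260,170:330],(400,400),interpolation=cv2.INTER_CUBIC)
cv2.imwrite('pics/c4.png',np.hstack([a,b]))
```

```text
[0.54521647 0.21297224 0.07386148] [-2.47339691 -1.93554459  0.00514122] 0.12527467329889408 [ 2.48648666e-05 -7.12532717e-01 -3.57366648e-01]
```

View pics/c4.png

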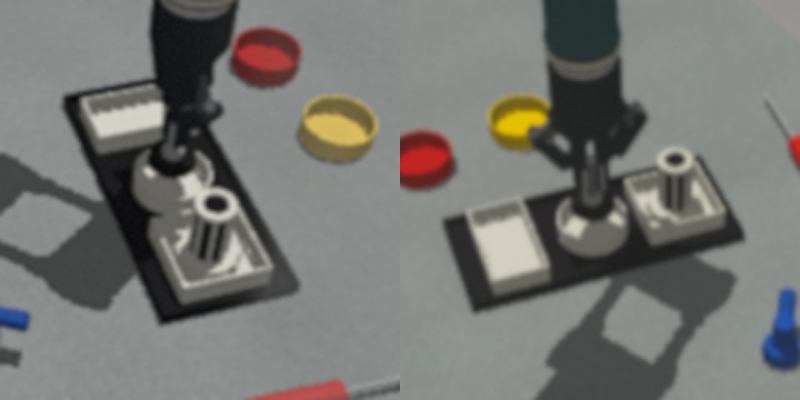

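The filter stands upright and centred in the square bin, and the foot is over the round bin. I'll lower and release it.

Request:
drive_tool(
  deltas=[
    {"hand":0,"offset":[0,0,-1.5],"angular":[0,0,0]},
    {"hand":0,"offset":[0,0,-2.8],"angular":[0,0,0]},
    {"hand":0,"offset":[0,0,-3.5],"angular":[0,0,0]},
    {"hand":0,"offset":[0,0,-3.75],"angular":[0,0,0]},
    {"hand":0,"offset":[0,0,-3.75],"angular":[0,0,0]},
    {"hand":0,"offset":[0,0,-3.75],"angular":[0,0,0]},
  ],
)

```text
time: 13.5
tool_pos: [0.5467, 0.2144, 0.0378]
tcp_rot: [2.473, 1.937, 0.001]
wrist_force: [-0.1, 0.1, -1.3]
width: 0.129
```

Request:
drive_tool(
  deltas=[
    {"hand":0.2,"offset":[0,0,0],"angular":[0,0,0]},
    {"hand":0.3,"offset":[0,0,0],"angular":[0,0,0]},
    {"hand":0.5,"offset":[0,0,0],"angular":[0,0,0]},
    {"hand":0.7,"offset":[0,0,0],"angular":[0,0,0]},
    {"hand":0.7,"offset":[0,0,2],"angular":[0,0,0]},
    {"hand":0.7,"offset":[0,0,6],"angular":[0,0,0]},
    {"hand":0.8,"offset":[0,0,11],"angular":[0,0,0]},
    {"hand":1,"offset":[0,0,14],"angular":[0,0,0]},
  ],
)

```text
time: 14.5
tool_pos: [0.5481, 0.2149, 0.1827]
tcp_rot: [2.472, 1.936, 0.008]
wrist_force: [0.3, 0.2, -0.2]
width: 0.982
```

Request:
drive_tool(
  deltas=[
    {"hand":1,"offset":[1.2,-4.8,0],"angular":[0,0,-6]},
    {"hand":1,"offset":[2.4,-9.6,0],"angular":[0,0,-12]},
    {"hand":1,"offset":[3.6,-14.4,0],"angular":[0,0,-18]},
    {"hand":1,"offset":[4.8,-19.2,0],"angular":[0,0,-24]},
    {"hand":1,"offset":[6,-24,0],"angular":[0,0,-29]},
    {"hand":1,"offset":[6.6,-26.1,0],"angular":[0,0,-29]},
    {"hand":1,"offset":[6.6,-26.1,0],"angular":[0,0,-29]},
    {"hand":1,"offset":[6.6,-26.1,0],"angular":[0,0,-29]},
  ],
)

```text
time: 15.5
tool_pos: [0.6122, -0.0456, 0.1781]
tcp_rot: [-2.878, -1.257, -0.0]
wrist_force: [0.7, 0.2, -0.5]
width: 0.998
```

Run:
```python
from h import *
c=snap('wrist','w5'); g=c['frame'].copy()
for p in [(.6127,-.0472,.056),(.6445,-.0135,.045)]:
    u,v=w2px('w5',p); print(u*10/7,v*10/7);cv2.circle(g,(int(u),int(v)),3,(0,255,0),1)
cv2.imwrite('pics/c5.png',cv2.resize(g,(800,600)))
s=bot.read_state(); print(s['tool_pos'],s['tcp_rot'])
```

```text
396.5104179287044 280.8335025629808
397.3393711010828 199.04700917246228
[ 0.61218271 -0.04533095  0.17797341] [-2.87790661e+00 -1.25819234e+00 -1.34245289e-04]
```

View pics/c5.png

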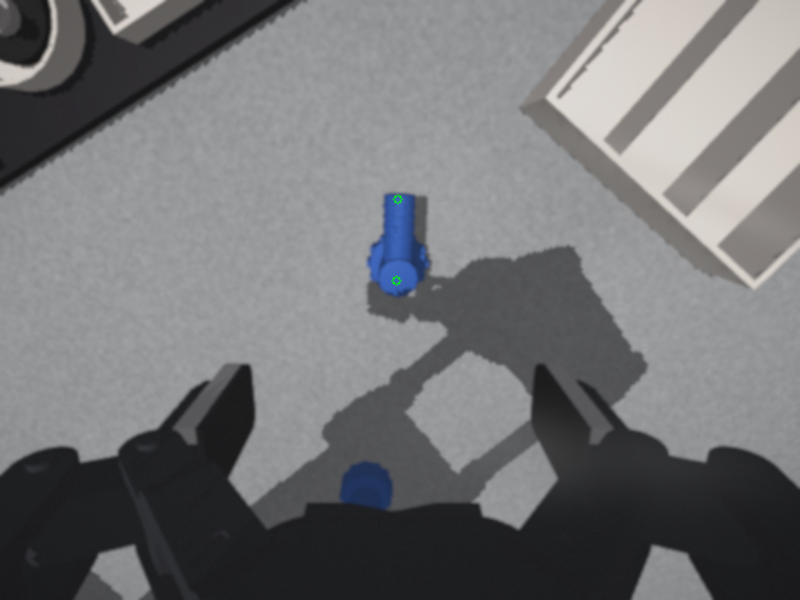

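The elbow's arm is vertical in the image at column 398, so it sits square to the jaws, and the predicted marks lie on it. I'll descend and grip.

Request:
drive_tool(
  deltas=[
    {"hand":1,"offset":[0,-0.1,-3],"angular":[0,0,0]},
    {"hand":1,"offset":[0,-0.1,-6],"angular":[0,0,0]},
    {"hand":1,"offset":[0,-0.1,-9],"angular":[0,0,0]},
    {"hand":1,"offset":[0,-0.1,-12],"angular":[0,0,0]},
    {"hand":0.9,"offset":[0,-0.1,-14.3],"angular":[0,0,0]},
    {"hand":0.8,"offset":[0,-0.1,-15.3],"angular":[0,0,0]},
    {"hand":0.7,"offset":[0,-0.1,-15.5],"angular":[0,0,0]},
    {"hand":0.6,"offset":[0,-0.1,-15.5],"angular":[0,0,0]},
  ],
)

```text
time: 16.55
tool_pos: [0.6133, -0.0474, 0.0238]
tcp_rot: [2.878, 1.257, 0.002]
wrist_force: [-0.1, 0.2, 0.6]
width: 0.6
```

Request:
drive_tool(
  deltas=[
    {"hand":0.5,"offset":[0,0,0],"angular":[0,0,0]},
    {"hand":0.4,"offset":[0,0,0],"angular":[0,0,0]},
    {"hand":0.3,"offset":[0,0,0],"angular":[0,0,0]},
    {"hand":0.2,"offset":[0,0,0],"angular":[0,0,0]},
    {"hand":0.1,"offset":[0,0,0],"angular":[0,0,0]},
    {"hand":0.1,"offset":[0,0,0],"angular":[0,0,0]},
    {"hand":0.1,"offset":[0,0,0],"angular":[0,0,0]},
    {"hand":0.1,"offset":[0,0,0],"angular":[0,0,0]},
  ],
  force=35,
)

```text
time: 17.55
tool_pos: [0.613, -0.048, 0.0234]
tcp_rot: [2.879, 1.256, 0.001]
wrist_force: [-0.0, -1.5, 5.4]
width: 0.271
```

Request:
drive_tool(
  deltas=[
    {"hand":0.1,"offset":[0,0,3],"angular":[0,0,0]},
    {"hand":0.1,"offset":[0,0,7],"angular":[0,0,0]},
    {"hand":0.1,"offset":[-1,1.7,11],"angular":[0,0,5]},
    {"hand":0.1,"offset":[-3.4,5.7,13],"angular":[0,0,10]},
    {"hand":0.1,"offset":[-5.8,9.7,13],"angular":[0,0,15]},
    {"hand":0.1,"offset":[-8.2,13.7,13],"angular":[0,0,20]},
    {"hand":0.1,"offset":[-10.6,17.7,13],"angular":[0,0,25]},
    {"hand":0.1,"offset":[-13,21.7,13],"angular":[0,0,29]},
  ],
)

```text
time: 18.55
tool_pos: [0.4807, 0.1704, 0.1518]
tcp_rot: [-2.47, -1.939, 0.002]
wrist_force: [0.6, 0.3, -1.5]
width: 0.269
```

Request:
drive_tool(
  deltas=[
    {"hand":0.1,"offset":[-2.4,4,0],"angular":[0,0,0]},
    {"hand":0.1,"offset":[-3.5,6.2,0],"angular":[0,0,0]},
    {"hand":0.1,"offset":[-3.5,6.2,0],"angular":[0,0,0]},
    {"hand":0.1,"offset":[-3.5,6.2,-3],"angular":[0,0,0]},
    {"hand":0.1,"offset":[-3.5,6.2,-6],"angular":[0,0,0]},
    {"hand":0.1,"offset":[-3.5,6.2,-8],"angular":[0,0,0]},
    {"hand":0.1,"offset":[-3.5,6.2,-8],"angular":[0,0,0]},
  ],
)

```text
time: 19.42
tool_pos: [0.4458, 0.2295, 0.0704]
tcp_rot: [-2.473, -1.935, 0.008]
wrist_force: [-0.4, -0.2, -0.6]
width: 0.274
```

Run:
```python
from h import *
s=bot.read_state(); print(s['tool_pos'],s['tcp_rot'],s['width'],s['wrist_force'])
c=snap('scene','s6'); d=snap('side','d6')
a=cv2.resize(c['frame'][130:290,260:420],(400,400),interpolation=cv2.INTER_CUBIC);b=cv2.resize(d['frame'][100:260,170:330],(400,400),interpolation=cv2.INTER_CUBIC)
cv2.imwrite('pics/c6.png',np.hstack([a,b]))
```

```text
[0.44576008 0.2295095  0.07042342] [-2.47326235 -1.93546139  0.00842186] 0.27386053238535024 [-0.36515386 -0.15229045 -0.61372327]
```

View pics/c6.png

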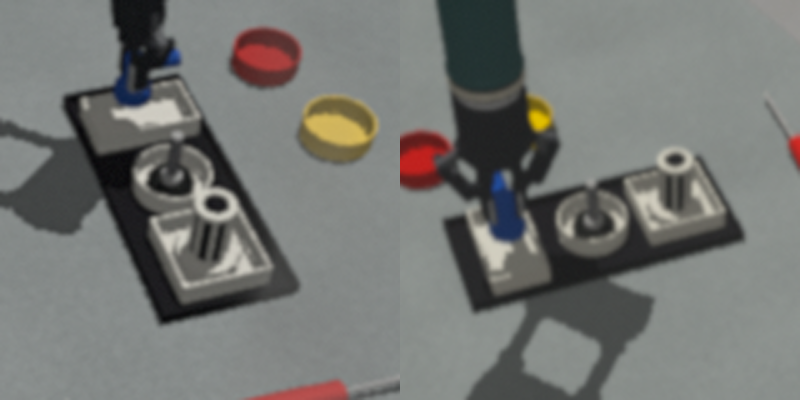

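The foot stands in the round bin, and the elbow hangs over the long bin with its arm along the length. I'll lower and release it.

Request:
drive_tool(
  deltas=[
    {"hand":0.1,"offset":[0.1,0,-1.5],"angular":[0,0,0]},
    {"hand":0.1,"offset":[0.1,0,-3],"angular":[0,0,0]},
    {"hand":0.1,"offset":[0.1,0,-3.9],"angular":[0,0,0]},
    {"hand":0.1,"offset":[0.1,0,-4.2],"angular":[0,0,0]},
    {"hand":0.1,"offset":[0.1,0,-4.2],"angular":[0,0,0]},
    {"hand":0.1,"offset":[0.1,0,-4.2],"angular":[0,0,0]},
  ],
)

```text
time: 20.27
tool_pos: [0.4486, 0.2314, 0.0308]
tcp_rot: [2.473, 1.937, 0.001]
wrist_force: [-0.1, -0.2, -0.8]
width: 0.27
```

Request:
drive_tool(
  deltas=[
    {"hand":0.35,"offset":[0,0,0],"angular":[0,0,0]},
    {"hand":0.5,"offset":[0,0,0],"angular":[0,0,0]},
    {"hand":0.6,"offset":[0,0,0],"angular":[0,0,0]},
    {"hand":0.7,"offset":[0,0,0],"angular":[0,0,0]},
    {"hand":0.7,"offset":[0,0,2],"angular":[0,0,0]},
    {"hand":0.7,"offset":[0,0,6],"angular":[0,0,0]},
    {"hand":0.8,"offset":[0,0,11],"angular":[0,0,0]},
    {"hand":1,"offset":[0,0,15],"angular":[0,0,0]},
  ],
)

```text
time: 21.28
tool_pos: [0.4488, 0.2314, 0.1828]
tcp_rot: [2.473, 1.937, 0.002]
wrist_force: [0.8, -0.4, 0.6]
width: 0.984
```

Request:
drive_tool(
  deltas=[
    {"hand":1,"offset":[-1,6,0],"angular":[0,0,0]},
    {"hand":1,"offset":[-2,11,0],"angular":[0,0,0]},
    {"hand":1,"offset":[-3,16,0],"angular":[0,0,0]},
    {"hand":1,"offset":[-4,20,0],"angular":[0,0,0]},
    {"hand":1,"offset":[-4,20,0],"angular":[0,0,0]},
    {"hand":1,"offset":[-4,20,0],"angular":[0,0,0]},
  ],
)

```text
time: 22.02
tool_pos: [0.4082, 0.4309, 0.1804]
tcp_rot: [2.472, 1.938, -0.002]
wrist_force: [0.5, 0.4, -0.0]
width: 0.995
```

Run:
```python
from h import *
c=snap('scene','s7'); d=snap('side','d7')
a=cv2.resize(c['frame'][140:260,280:400],(400,400),interpolation=cv2.INTER_CUBIC);b=cv2.resize(d['frame'][145:265,180:300],(400,400),interpolation=cv2.INTER_CUBIC)
cv2.imwrite('pics/c7.png',np.hstack([a,b]))
cv2.imwrite('pics/c8.png',np.hstack([c['frame'][190:350,100:300],d['frame'][200:360,240:440]]).repeat(2,0).repeat(2,1))
# look-alike change check
for n,m in(('scene0','s7'),('side0','d7')):
    A=cv2.imread(f'pics/{n}.png');B=cv2.imread(f'pics/{m}.png')
    for k,p,h in(('short',(.464,-.2947),.048),('sq',(.628,-.291),.075),('str',(.472,-.1667),.08)):
        u,v=w2px(m,(*p,h/2)).astype(int); print(m,k,cv2.absdiff(A,B)[v-30:v+30,u-30:u+30].mean())
```

```text
s7 short 1.4402777777777778
s7 sq 1.4225925925925926
s7 str 2.970462962962963
d7 short 2.25212962962963
d7 sq 2.0785185185185187
d7 str 5.9628703703703705
```

View pics/c7.png

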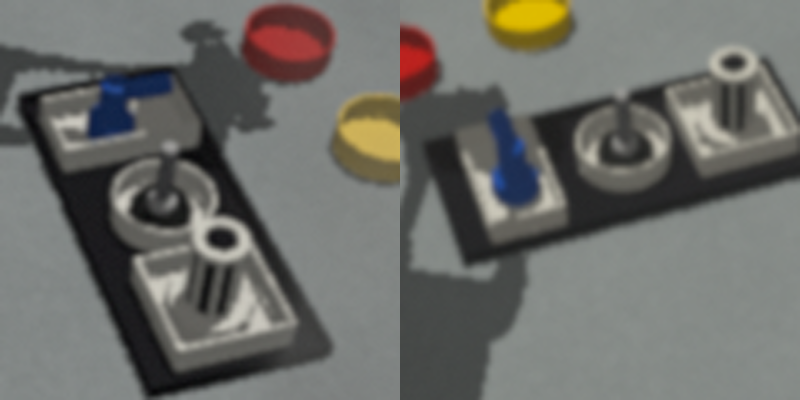

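All three stand upright in their bins. A last check on part positions and the look-alikes.

Run:
```python
from h import *
k=400/120
for n,a,b,z,B in[('filt',(221,237),(334,62),.085,(.642,.19)),('foot',(169,148),(222,97),.082,(.5465,.214)),('elb',(113,84),(111,144),.063,(.4495,.239))]:
    p=[px2w('s7',280+a[0]/k,140+a[1]/k,z)[:2],px2w('d7',180+b[0]/k,145+b[1]/k,z)[:2]]
    th=-.2487;R=np.array([[np.cos(th),np.sin(th)],[-np.sin(th),np.cos(th)]])
    print(n,[(R@(q-B)*1000).round(1) for q in p])
```

```text
filt [array([ 0.1, -0.3]), array([-0.5,  1.5])]
foot [array([ 2.6, -1.7]), array([-2.8, -3.8])]
elb [array([ 4. , -9.8]), array([ 0.3, -6.9])]
```

View pics/c8.png

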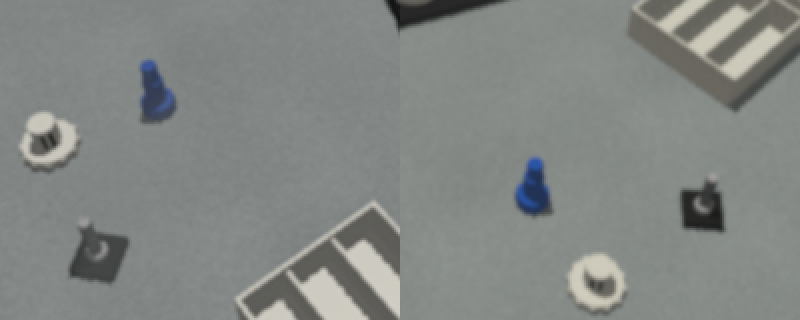

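The look-alikes all stand upright where they were: straight top at (149,65) in the crop, which is scene (174,222) as at the start. I'll hand the job in.

```bash
python3 -c "
from workcell import bot
print(bot.read_state()['time']); print(bot.finish_job())"
```

```text
22.125
the job is handed in; nothing more can be done
None
```

The tall filter, round foot and elbow are standing in the square, round and long bins. I handed the job in at 22.1 s of the 96 s allowed; no verdict is reported.

- **Positions:** From the last pictures, the filter is within about 2 mm of its bin's centre and the foot within about 5 mm. The elbow is 0–4 mm off across the long bin and 7–10 mm off along it, as I intended. The two cameras differ by up to about 5 mm, most for the foot, which is still well inside tolerance.
- **Upright and arm direction:** All three parts look upright, and the elbow's arm points along the bin. I judged both by eye from the pictures rather than measuring angles.
- **Look-alikes:** The short filter, square foot and straight connector appear upright and unmoved. The before/after image difference was larger around the straight connector, probably because parts I moved had stood nearby; its top is at the same pixel as at the start.
- **Forces:** Wrist force readings at the end of each move stayed below 6 N.

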